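Set the polariser ring and take the product photo

ROBOT

A 7-joint arm with a two-finger parallel gripper is mounted at the origin on the work surface. World frame = base frame: x ahead of the robot, y to its left, z up, the work surface at z = 0. Lengths are in m, angles in rad, forces in N, time in s.
With the tool pointing down it reaches from about 0.35 to 0.9 m from the base axis. Payload 8.1 kg.
Tool frame: the origin (TCP) lies midway between the tips of the shut fingers; the grasp point (between the pads) lies 19 mm behind it; z points along the fingers, y is the line along which they close (so a half turn about z gives the same grasp; the last joint's range is limited). The gripper opens to 92 mm and grips with 3 to 60 N. Pads are 19 mm wide; open, the fingers measure 130 mm over their backs; the gripper's body (75 mm by 190 mm) begins 47 mm behind the grasp point.
Start: joints at [1.109, 0.434, 0.025, 1.573, -0.012, 1.134, -0.075], TCP at [0.219, -0.585, 0.227] pointing down, gripper open.
Joint ranges: [-2.62, 2.62], [-0.44, 2.09], [-1.27, 1.32], [0.08, 2.57], [-1.32, 4.46], [0.12, 2], [-2.74, 2.74]. Speed limits (rad/s): [2.22, 2.22, 3.01, 3.01, 3.14, 3.14, 3.14].

INTERFACE

Orientations are given as a rotation vector (axis times angle).
In Python, from cell import arm gives the robot as it stands.
- The arm moves only by the tool send_rows, never from a script. Its argument "increments" is a list of rows, each a list of 3 entries, a list of its own where there are three numbers: the finger opening in cm, from 0 to 9.18, then the shift along the tool's x, y, z in cm, then the turn, a rotation vector about the tool's x, y, z in rad. A call has 1 to 5 rows; each row shifts and turns the commanded pose from where the row before left it, along the tool's axes as they then stand; what a row does not reach is not made up. A row lasts 1/10 s, in which the tool goes at most 50 mm and 8.59 degrees, less where a joint would pass 70% of its speed; a pose out of reach is approached as far as the arm can. A call is refused whole if a number of a shift passes 5 or a number of a turn 0.15, either way. A call with a gripper value outside its range is refused whole. The fingers move at their own pace and stop on an object; "force" is the grip in N (left out, the last holds). Time passes only in rows, so rows that do not move let the fingers close. It gives the time, the measured TCP pose, the force, the opening and the grip force at its end, in the units of the state.
- arm.observe(): the state, without advancing time (a new reading comes with each control period).
- arm.get_image(name): name is "scene" or "side" or "wrist"; returns the picture (480x640x3 uint8, red, green, blue); there is no depth.
- arm.camera_params(name): a dict with "camera_matrix" (3x3 intrinsics, pixels), "k1" (the pictures are not rectified: a ray, as slopes to the right and down, at radius r is drawn at 1 + k1 r^2 times it, then the intrinsics apply), "R" (3x3) and "t" (3): a world point X has camera coordinates R X + t. Camera axes: x right, y down, z forward; pixel columns grow to the right and rows downward; lengths in m; the calibration is good to about 2 mm. A picture is of the moment at which its call begins: read the wrist's pose just before it. camera_params takes no time and is no camera call; for the wrist camera it gives the pose at the moment of the call.
- arm.sign_off(): hands the job in; it is judged then, once.
The state is a dict: "clock": time; "joints": joint angles; "dq": joint speeds; "joint_efforts": joint torques, N m; "position": TCP position; "ee_rot": TCP orientation; "force": force on the tool from outside, world axes, zero at the start; "ft_torque": the same for the moment, N m; "width": opening from 0.0 (shut) to 1.0 (fully open); "gripper_force": force on a finger pad.
Only numpy, scipy, OpenCV 4.12 (cv2) and the standard library are available. Lean on these libraries where they do the work, as an engineer would, in place of code of your own. Each camera call takes 0.05 s, during which the arm holds its last target. There are 200 camera calls.

TASK

On the black round light stage, push the yellow finger post gently with your fingertips so that its lever swings round the arc until the lever arm lies centred over the orange dot of the scale; then press the red shutter button right down and let go. Push only: grip and lift nothing, keep the stone on the glass where it is, and leave everything else on the table alone.

Things in the scene. Friction and masses are not known exactly. Their poses are not given: they have to be found in the camera images.
- stage: Round black light stage, fixed to the table, 210 mm diameter, 50 mm high; in its middle a raised white glass disc, 112 mm diameter, top at 60 mm. White ticks and four coloured dots on its flat black top, on the side facing the robot. Origin: centre of its underside, on the table, on the ring's turning axis; z up; its -x axis points along the middle of the scale.
- dial: Aluminium polariser ring round the glass, 148 mm diameter, top 65 mm high; turns about the stage's vertical axis. Origin = stage's origin. Its lever arm (steel, 5 mm wide, 55 to 60 mm high) points along its -x axis. Turns 1.3 rad either side of mid-scale with steady friction (about 2 N at the post) and stays where left: no spring or detent. Starts within 0.25 rad of mid-scale.
- pointer (a point): Point on the lever arm's centre line (its underside, 55 mm above the table), 90 mm from the turning axis: the part that passes over the dots.
- post (a point): Yellow upright round finger post, 18 mm diameter, 125 mm from the turning axis, 20 mm outside the edge of the black stage. It stands from 55 to 100 mm above the table; this point is on its centre line 78 mm above the table. The lever arm is below it and towards the ring; the room on both sides of it is free.
- dot_orange: Orange flat dot, 18 mm diameter, 1.5 mm thick, on the stage's black top, 90 mm from the turning axis. Origin: its centre. It is the wanted mark. The four dots lie 0.55 and 1.0 rad to either side of the middle of the scale; which colour is where changes.
- dot_blue: Blue dot like the orange one, not wanted.
- dot_white: White dot like the orange one, not wanted.
- dot_green: Green dot like the orange one, not wanted.
- shutter_top (a point): Centre of the top face of the red round shutter button (32 mm diameter), in a black housing that is fixed to the table on the other side from the light stage. It is pressed straight down.
- shutter (a joint): Travel of the shutter button: 0 = up, 0.006 m = fully down; a spring takes 5 N for the full travel and lifts it again.
- stone: Loose polished turquoise stone, 34 mm diameter, 18 mm high, lying on the middle of the glass. Origin: centre of its underside. Leave alone.
- jar: Loose amber jar with white cap, 48 mm diameter, 75 mm high, beyond the light stage as the robot sees it. Origin: centre of its underside. Leave alone.
- ringbox: Loose blue ring box, 51 mm square, 44 mm high, standing 95 mm beyond the shutter button. Origin: centre of its underside. Leave alone.
- parcel_small: Loose cardboard parcel 100 x 100 x 60 mm near the robot on its right. Origin: centre of its underside. Leave alone.
- tape: Loose orange tape dispenser, 130 x 52 mm, 74 mm high, near the robot. Origin: centre of its underside. Leave alone.
- bowl: Loose white bowl of beads, 116 mm across, 45 mm high, near the robot on its left. Origin: centre of its underside. Leave alone.
Not all that is in view belongs to the job. Leave any pink look-alike of the stage alone.

How it is judged:
On the way, in this order (a step that is already met when the one before it is completed fails the run):
1. the lever arm lies over the orange dot and rests (horizontal distance between pointer and dot_orange below 0.006 m and angular speed of dial below 0.05 rad/s), for 0.3 s.
2. the shutter button is pressed right down (value of joint shutter above 0.0045 m), for 0.05 s.
3. the shutter button is let up again (value of joint shutter below 0.0015 m), for 0.1 s.
At the end, for the whole second after the job is handed in: The lever arm's pointer point is within 6 mm (horizontally) of the centre of the orange dot and at rest; the shutter button has been pressed at least 4.5 mm after that and is up again; no loose thing has moved more than 15 mm (all of step 1 and value of joint shutter below 0.0015 m and distance of each of stone, jar, ringbox, parcel_small, tape, bowl from where it was at the start of the episode below 0.015 m and linear speed of each of stone, jar, ringbox, parcel_small, tape, bowl below 0.02 m/s); the robot touches nothing.
It fails at once if the shutter is pressed (more than 3 mm) while the lever is off the orange dot (value of joint shutter above 0.003 m and horizontal distance between pointer and dot_orange above 0.007 m).
It fails at once if the lever or ring is gripped or forced (fingers bear on it with more than 25 N) (contact force between the fingers and dial above 25 N).
It fails at once if a loose thing is lifted, carried or shoved (moved more than 15 mm) (distance of any of stone, jar, ringbox, parcel_small, tape, bowl from where it was at the start of the episode above 0.015 m).
It also fails if it takes over 58 s, if anything falls off the work surface, if the arm or the gripper's body presses on something with over 40 N, if the wrist force passes 120 N, or if a joint passes its speed limit or range.

## Working session

There is one attempt and no reset: what is moved stays moved. The work goes in short steps, Python scripts to look and compute and a tool call to move; the robot and the scene stay as the last step left them, time stands still between calls to the robot, and variables do not carry over. Pictures are saved under pics/ and viewed, at most 10 in all, crops included, and the job is handed in when it is done.

Besides the shell and the picture viewer there is one more tool, called as name([rows], argument=value, ...), one row to a line, values as JSON. send_rows: Moves the arm, as the interface text tells. Its arguments: {"type":"object","properties":{"increments":{"type":"array"},"force":{"type":"number"}},"required":["increments"]}

```bash
mkdir -p pics; ls
python3 - <<'E'
from cell import arm
import cv2,numpy as np
s=arm.observe();print({k:np.round(v,3).tolist() for k,v in s.items()})
for n in("scene","side"):
    cv2.imwrite(f"pics/{n}0.png",cv2.cvtColor(arm.get_image(n),cv2.COLOR_RGB2BGR))
    p=arm.camera_params(n);print(n,-np.array(p["R"]).T@p["t"],p["k1"],p["camera_matrix"])
E
```

```text
pics
{'clock': 0.0, 'joints': [1.109, 0.435, 0.025, 1.574, -0.012, 1.134, -0.075], 'dq': [0.001, -0.001, -0.0, -0.001, 0.0, -0.001, -0.003], 'joint_efforts': [0.0, -66.785, 0.986, -31.447, -0.06, 0.043, 0.0], 'position': [0.219, -0.585, 0.226], 'ee_rot': [-3.09, -0.56, 0.001], 'force': [0.13, -0.552, 0.848], 'ft_torque': [0.02, 0.023, -0.002], 'gripper_force': 0.0, 'width': 0.998}
scene [ 1.48769066 -0.28103548  0.71624649] 0.011925353470698244 [[491.40228666   0.         317.78617844]
 [  0.         491.40228666 229.01039038]
 [  0.           0.           1.        ]]
side [0.12841903 0.3888354  0.74845834] -0.03425074606350177 [[478.11171314   0.         308.7631043 ]
 [  0.         478.11171314 240.46440119]
 [  0.           0.           1.        ]]
```

View pics/scene0.png

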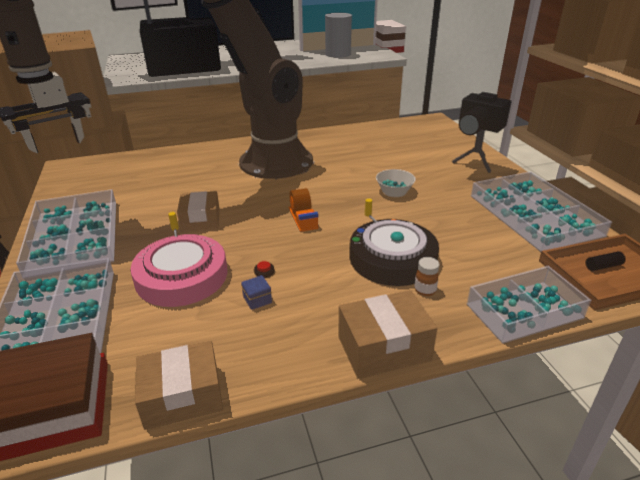

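View pics/side0.png

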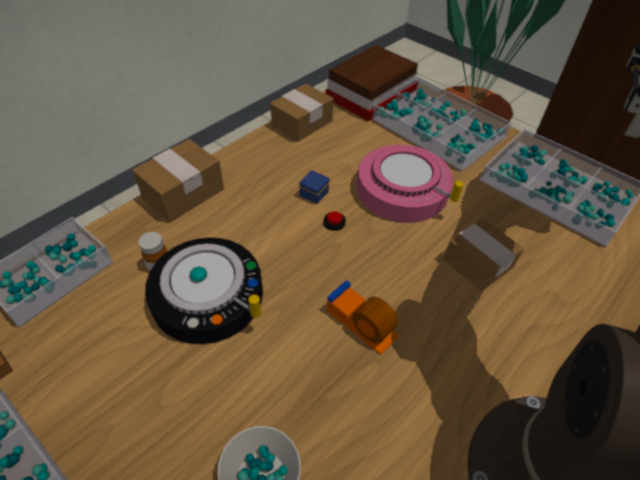

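The side view shows the black stage near (205,288), with green (251,267), blue (253,283), orange (217,320) and white (193,323) dots. The post is at (255,305) and the red button at (335,219). The pink decoy is at (405,180).

```bash
cat > h.py <<'E'
from cell import arm
import cv2,numpy as np
def ray(n,uv,p=None):
    p=p or arm.camera_params(n);K=np.array(p["camera_matrix"]);R=np.array(p["R"]);t=np.array(p["t"])
    d=(np.array(uv,float)-K[:2,2])/[K[0,0],K[1,1]];x=d.copy()
    for _ in range(20):x=d/(1+p["k1"]*(x@x))
    return -R.T@t,R.T@np.array([*x,1])
def onz(n,uv,z,p=None):
    c,d=ray(n,uv,p);return c+d*(z-c[2])/d[2]
def blobs(im,lo,hi,box,amin=8):
    """HSV mask blobs in box u0,v0,u1,v1: (area,u,v)"""
    u0,v0,u1,v1=box;m=cv2.inRange(cv2.cvtColor(im,cv2.COLOR_RGB2HSV)[v0:v1,u0:u1],np.array(lo),np.array(hi))
    n,l,st,c=cv2.connectedComponentsWithStats(m)
    return sorted([(int(st[i,4]),c[i,0]+u0,c[i,1]+v0,st[i,:4]+[u0,v0,0,0]) for i in range(1,n) if st[i,4]>=amin],key=lambda b:-b[0])
E
python3 - <<'E'
from h import *
np.set_printoptions(precision=4,suppress=True)
im=cv2.cvtColor(cv2.imread("pics/side0.png"),cv2.COLOR_BGR2RGB)
box=(145,235,268,342)
for nm,lo,hi,z in[("orange",(5,150,120),(17,255,255),.0515),("yellow",(20,120,100),(32,255,255),.078),("blue",(105,130,60),(125,255,255),.0515),("green",(50,130,40),(78,255,255),.0515),("stone",(80,100,60),(98,255,255),.069)]:
    for b in blobs(im,lo,hi,box)[:2]:print(nm,b[:3],b[3],onz("side",b[1:3],z))
for b in blobs(im,(0,150,80),(5,255,255),(318,205,350,235))[:2]:print("red",b[:3],b[3],onz("side",b[1:3],.03))
# outline of stage top: black-ish mask hull
s=cv2.imread("pics/scene0.png")[:,:,::-1].copy()
for b in blobs(s,(0,150,80),(5,255,255),(250,255,280,285))[:1]:print("red scene",b[:3],b[3])
for b in blobs(s,(20,120,100),(32,255,255),(355,190,380,225))[:1]:print("yel scene",b[:3],b[3])
cv2.imwrite("pics/c.png",cv2.hconcat([cv2.resize(im[230:345,140:275,::-1],None,fx=4,fy=4,interpolation=2),cv2.resize(im[200:235,315:355,::-1],(240,460),interpolation=2)]))
E
```

```text
orange (77, np.float64(216.31168831168833), np.float64(319.02597402597405)) [211 315  11   9] [0.5364 0.1899 0.0515]
yellow (157, np.float64(255.484076433121), np.float64(304.0828025477707)) [249 295  12  23] [0.4975 0.1334 0.078 ]
blue (76, np.float64(252.39473684210526), np.float64(282.35526315789474)) [247 278  11   9] [0.5508 0.0966 0.0515]
green (79, np.float64(250.82278481012656), np.float64(264.8101265822785)) [246 261  11   9] [0.5831 0.0724 0.0515]
stone (187, np.float64(197.81283422459893), np.float64(273.6898395721925)) [190 267  17  14] [0.6231 0.1599 0.069 ]
red (128, np.float64(334.8046875), np.float64(216.8359375)) [328 212  15  11] [ 0.5693 -0.1436  0.03  ]
red scene (112, np.float64(263.3392857142857), np.float64(266.25892857142856)) [257 262  14  10]
yel scene (111, np.float64(368.0), np.float64(206.45945945945945)) [365 198   7  18]
```

View pics/c.png

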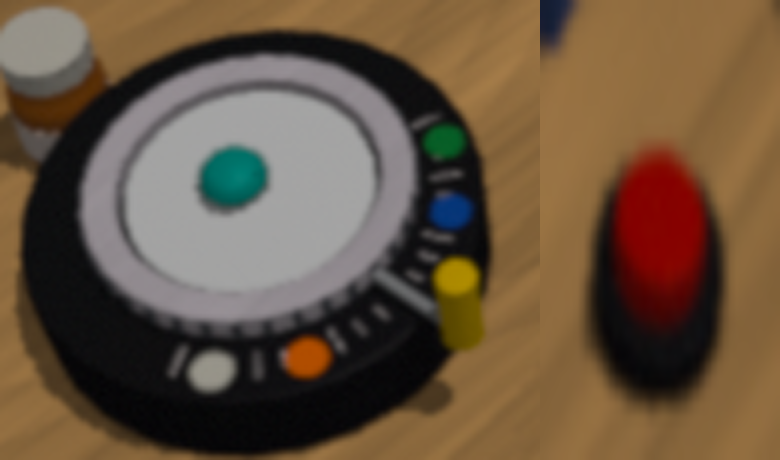

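The crop confirms the layout: lever at about mid-scale, orange on the white-dot side at 0.55 rad, and the button top an ellipse.

```bash
cat >> h.py <<'E'
from scipy.spatial.transform import Rotation as Ro
C=np.array([.6194,.1549])
def down(yaw):return Ro.from_euler("z",yaw)*Ro.from_euler("x",np.pi)
def tri(a,b):
    A=np.zeros((3,3));r=np.zeros(3)
    for c,d in(a,b):
        d=d/np.linalg.norm(d);P=np.eye(3)-np.outer(d,d);A+=P;r+=P@c
    return np.linalg.solve(A,r)
def work(targets,op=0,p=None,R=None):
    """how far to go, tool axes: targets (x,y,z,yaw), one row each"""
    s=arm.observe();p=s["position"] if p is None else p;R=Ro.from_rotvec(s["ee_rot"]) if R is None else R
    for x,y,z,w in targets:
        d=np.round(R.inv().apply(np.array([x,y,z])-p)*100,1);t=np.round((R.inv()*down(w)).as_rotvec(),2)
        print([op,d.tolist(),t.tolist()]);p=p+R.apply(d)/100;R=R*Ro.from_rotvec(t)
    print("end",p.round(4))
    return p,R
E
python3 - <<'E'
from h import *
np.set_printoptions(precision=4,suppress=True)
print("button",tri(ray("side",(334.5,216)),ray("scene",(263.5,265.5))))
print("post",tri(ray("side",(255.5,304.5)),ray("scene",(368,206.5))))
print("white",onz("side",(140+212/4,230+371/4),.0515))
im=cv2.imread("pics/side0.png")[:,:,::-1].copy()
b=blobs(im,(5,150,80),(17,255,255),(320,275,410,360))[0];print(b)
u,v,w,h=b[3]
for q in[(u,v+8),(u+w,v+h),(u+w,v+20),(330,300)]:print("tape",onz("side",q,.02))
s=arm.observe();y0=.358;p0=s["position"]
g=np.array([.505,.094,.226]);n=18
work([(*(p0+(g-p0)*i/n),y0+(1.745-y0)*i/n) for i in range(1,n+1)])
E
```

```text
button [ 0.5776 -0.1539  0.0196]
post [0.495  0.1345 0.0809]
white [0.5584 0.2222 0.0515]
(2215, np.float64(365.55846501128667), np.float64(315.92731376975166), array([325, 288,  74,  68]))
tape [0.4524 0.0098 0.02  ]
tape [0.2813 0.0106 0.02  ]
tape [ 0.3397 -0.0653  0.02  ]
tape [0.4399 0.0098 0.02  ]
[0, [2.8, -3.0, 0.0], [-0.0, 0.0, -0.08]]
[0, [3.0, -2.7, 0.0], [-0.0, -0.0, -0.07]]
[0, [3.3, -2.5, 0.0], [-0.0, -0.0, -0.08]]
[0, [3.4, -2.3, 0.0], [-0.0, -0.0, -0.08]]
[0, [3.6, -2.0, 0.0], [-0.0, -0.0, -0.07]]
[0, [3.7, -1.7, 0.0], [-0.0, -0.0, -0.08]]
[0, [3.8, -1.4, 0.0], [-0.0, -0.0, -0.08]]
[0, [4.0, -1.1, 0.0], [-0.0, -0.0, -0.08]]
[0, [4.0, -0.8, 0.0], [-0.0, -0.0, -0.07]]
[0, [4.0, -0.5, 0.0], [-0.0, -0.0, -0.08]]
[0, [4.1, -0.2, 0.0], [-0.0, -0.0, -0.08]]
[0, [4.1, 0.2, 0.0], [-0.0, -0.0, -0.07]]
[0, [4.1, 0.4, 0.0], [-0.0, -0.0, -0.08]]
[0, [4.0, 0.8, 0.1], [-0.0, -0.0, -0.08]]
[0, [4.0, 1.0, -0.0], [-0.0, -0.0, -0.08]]
[0, [3.8, 1.4, -0.0], [-0.0, -0.0, -0.07]]
[0, [3.7, 1.7, -0.0], [-0.0, -0.0, -0.08]]
[0, [3.6, 1.9, -0.0], [-0.0, -0.0, -0.08]]
end [0.5047 0.0936 0.2257]
```

send_rows([
  [0,[2.8,-3.0,0],[0,0,-0.08]],
  [0,[3.0,-2.7,0],[0,0,-0.07]],
  [0,[3.3,-2.5,0],[0,0,-0.08]],
  [0,[3.4,-2.3,0],[0,0,-0.08]],
  [0,[3.6,-2.0,0],[0,0,-0.07]],
])

```text
clock: 0.6
position: [0.299, -0.3944, 0.2265]
ee_rot: [-2.928, -1.139, 0.0]
force: [0.6, 0.2, 0.8]
width: 0.615
gripper_force: 0.0
```

send_rows([
  [0,[3.7,-1.7,0],[0,0,-0.08]],
  [0,[3.8,-1.4,0],[0,0,-0.08]],
  [0,[4.0,-1.1,0],[0,0,-0.08]],
  [0,[4.0,-0.8,0],[0,0,-0.07]],
  [0,[4.0,-0.5,0],[0,0,-0.08]],
])

```text
clock: 1.1
position: [0.3782, -0.2068, 0.2267]
ee_rot: [2.652, 1.684, -0.0]
force: [0.6, -0.5, -0.5]
width: 0.179
gripper_force: 0.0
```

send_rows([
  [0,[4.1,-0.2,0],[0,0,-0.08]],
  [0,[4.1,0.2,0],[0,0,-0.07]],
  [0,[4.1,0.4,0],[0,0,-0.08]],
  [0,[4.0,0.8,0],[0,0,-0.08]],
  [0,[4.0,1.0,0],[0,0,-0.08]],
])

```text
clock: 1.6
position: [0.4575, -0.0176, 0.2266]
ee_rot: [2.275, 2.166, -0.0]
force: [0.7, -0.3, 0.4]
width: 0.01
gripper_force: 0.0
```

send_rows([
  [0,[3.8,1.4,0],[0,0,-0.07]],
  [0,[3.7,1.7,0],[0,0,-0.08]],
  [0,[3.6,1.9,0],[0,0,-0.08]],
  [0,[0,0,0],[0,0,0]],
  [0,[0,0,0],[0,0,0]],
])

```text
clock: 2.1
position: [0.5046, 0.0939, 0.2262]
ee_rot: [-2.013, -2.411, 0.001]
force: [-0.6, -0.7, -1.0]
width: 0.004
gripper_force: 0.0
```

Run:
```python
from h import *
cv2.imwrite("pics/w1.png",arm.get_image("wrist")[:,:,::-1])
p=arm.camera_params("wrist");print(-np.array(p["R"]).T@p["t"])
```

```text
[0.48917799 0.17443988 0.3827541 ]
```

View pics/w1.png

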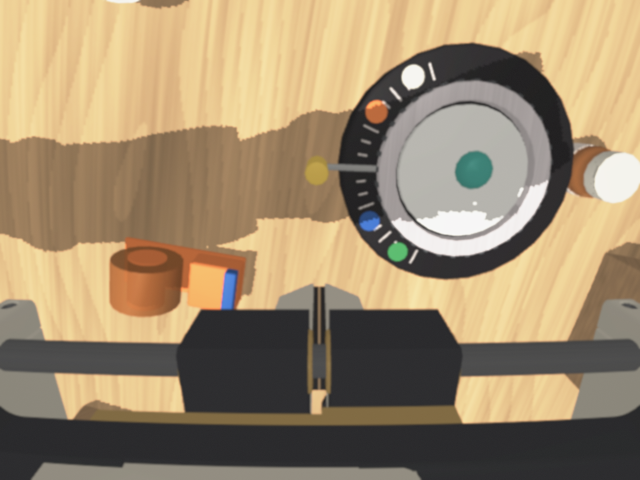

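send_rows([
  [0,[0,0,4],[0,0,0]],
  [0,[0,0,4],[0,0,0]],
  [0,[0,0,4],[0,0,0]],
  [0,[0,0,3.8],[0,0,0]],
  [0,[0,0,0],[0,0,0]],
])

```text
clock: 2.65
position: [0.5014, 0.0901, 0.0649]
ee_rot: [-2.016, -2.404, 0.011]
force: [-0.8, -0.0, 0.6]
width: 0.006
gripper_force: 0.0
```

The wrist view shows the post at (317,170), orange at (377,111), blue at (369,221), green at (398,252) and white at (413,76). The side to push from is free.

Run:
```python
from h import *
from scipy.optimize import least_squares
np.set_printoptions(precision=4,suppress=True)
s=arm.observe();print(s["position"],s["ee_rot"],s["force"])
im=cv2.imread("pics/w1.png")[:,:,::-1].copy()
R2=down(1.751);pn=arm.camera_params("wrist")
# camera is rigid on tool: pose at picture time from its logged centre
Rt=np.array(pn["R"])@Ro.from_rotvec(s["ee_rot"]).as_matrix()   # cam<-tool
Rc=Rt@Ro.from_rotvec([-2.013,-2.411,.001]).as_matrix().T
p=dict(pn,R=Rc,t=-Rc@[0.48917799,0.17443988,0.3827541])
P={}
for nm,lo,hi,z,bx in[("orange",(5,120,100),(17,255,255),.0515,(360,95,395,128)),("blue",(105,120,60),(125,255,255),.0515,(350,200,390,240)),("green",(50,100,40),(78,255,255),.0515,(380,235,415,270)),("white",(0,0,225),(180,40,255),.0515,(398,60,425,92)),("post",(20,80,80),(32,255,255),.1,(300,150,335,190))]:
    b=blobs(im,lo,hi,bx)[0];P[nm]=onz("wrist",b[1:3],z,p)[:2];print(nm,b[0],P[nm])
ang=dict(orange=-.55,white=-1.,blue=.55,green=1.)
f=lambda q:np.concatenate([q[:2]-.09*np.array([np.cos(q[2]+a),np.sin(q[2]+a)])-P[k] for k,a in ang.items()])
r=least_squares(f,[.6194,.1549,.15]);print(r.x,r.fun)
d=P["post"]-r.x[:2];print("post r",np.hypot(*d),"dial",np.arctan2(-d[1],-d[0])-r.x[2])
```

```text
[0.5014 0.0901 0.0649] [-2.0155 -2.4042  0.0115] [-0.7951 -0.0283  0.6346]
orange 430 [0.5346 0.1861]
blue 328 [0.5489 0.0938]
green 317 [0.5814 0.0695]
white 401 [0.5582 0.2185]
post 560 [0.4942 0.1358]
[0.6177 0.1516 0.1542] [ 0.0001  0.0003 -0.0001  0.0005  0.0002 -0.0005 -0.0001 -0.0002]
post r 0.12451164909376332 dial -0.02719777889474939
```

```bash
cat >> h.py <<'E'
C=np.array([.6177,.1516])
def tp(th,gap=.0185,z=.067):
    q=C-.125*np.array([np.cos(th),np.sin(th)])-gap*np.array([-np.sin(th),np.cos(th)])
    return (*q,z,th+np.pi/2)
E
python3 - <<'E'
from h import *
work([tp(.127,.035),tp(.127,.028),tp(.127,.021)]+[tp(t) for t in np.linspace(.1,-.36,12)])
E
```

```text
[0, [1.1, -0.1, -0.2], [-0.01, 0.0, 0.05]]
[0, [0.7, -0.0, -0.0], [0.0, 0.0, -0.0]]
[0, [0.7, -0.0, -0.0], [0.0, 0.0, -0.0]]
[0, [0.6, -0.1, -0.0], [0.0, 0.0, 0.03]]
[0, [0.5, -0.1, -0.0], [0.0, 0.0, 0.04]]
[0, [0.6, -0.0, -0.0], [0.0, 0.0, 0.04]]
[0, [0.5, -0.1, -0.0], [0.0, 0.0, 0.04]]
[0, [0.5, -0.1, -0.0], [0.0, 0.0, 0.04]]
[0, [0.5, -0.0, -0.0], [0.0, 0.0, 0.04]]
[0, [0.6, -0.1, -0.0], [0.0, 0.0, 0.05]]
[0, [0.5, -0.1, -0.0], [0.0, 0.0, 0.04]]
[0, [0.5, -0.0, -0.0], [0.0, 0.0, 0.04]]
[0, [0.5, -0.1, -0.0], [0.0, 0.0, 0.04]]
[0, [0.6, -0.1, -0.0], [0.0, 0.0, 0.04]]
[0, [0.5, -0.0, -0.0], [0.0, 0.0, 0.05]]
end [0.4944 0.1783 0.0668]
```

send_rows([
  [0,[1.1,-0.1,-0.2],[-0.01,0,0.05]],
  [0,[0.7,0,0],[0,0,0]],
  [0,[0.7,0,0],[0,0,0]],
  [0,[0.6,-0.1,0],[0,0,0.03]],
  [0,[0,0,0],[0,0,0]],
])

```text
clock: 3.15
position: [0.4991, 0.1241, 0.0719]
ee_rot: [2.104, 2.323, 0.014]
force: [0.7, -0.3, 0.0]
width: 0.004
gripper_force: 0.0
```

send_rows([
  [0,[0.5,-0.1,0],[0,0,0.04]],
  [0,[0.6,0,0],[0,0,0.04]],
  [0,[0.5,-0.1,0],[0,0,0.04]],
  [0,[0.5,-0.1,0],[0,0,0.04]],
  [0,[0,0,0],[0,0,0]],
])

```text
clock: 3.65
position: [0.495, 0.1445, 0.0713]
ee_rot: [2.284, 2.148, 0.014]
force: [0.2, 0.3, -1.1]
width: 0.001
gripper_force: 0.0
```

```bash
cat >> h.py <<'E'
def look(name):
    p=arm.camera_params("wrist");im=arm.get_image("wrist");cv2.imwrite(f"pics/{name}.png",im[:,:,::-1]);o={}
    for nm,lo,hi,z,amin in[("orange",(5,120,90),(17,255,255),.0515,100),("post",(20,80,70),(32,255,255),.1,150)]:
        for b in blobs(im,lo,hi,(0,0,640,480),amin):
            X=onz("wrist",b[1:3],z,p)[:2];r=np.hypot(*(X-C))
            if abs(r-(.09 if nm=="orange" else .125))<.012:
                print(nm,b[:3],X.round(4),"r",r.round(4),"ang",np.arctan2(*(C-X)[::-1]).round(4))
E
python3 - <<'E'
from h import *
s=arm.observe();print(s["position"],s["ee_rot"],s["force"])
look("w2")
E
```

```text
[0.49501045 0.14454548 0.07129429] [2.28382874 2.14807679 0.01374311] [ 0.22043365  0.34200688 -1.06744843]
orange (1206, np.float64(398.38640132669985), np.float64(199.11028192371475)) [0.5346 0.1875] r 0.0905 ang -0.4083
post (2936, np.float64(314.6720027247956), np.float64(276.0565395095368)) [0.4942 0.1719] r 0.1252 ang -0.1631
post (1595, np.float64(420.22884012539186), np.float64(25.398119122257054)) [0.5315 0.2523] r 0.1326 ang -0.8632
post (439, np.float64(453.59453302961276), np.float64(10.494305239179955)) [0.5418 0.2562] r 0.1292 ang -0.9433
post (219, np.float64(318.0913242009132), np.float64(400.78995433789953)) [0.492  0.1162] r 0.1306 ang 0.2746
```

View pics/w2.png

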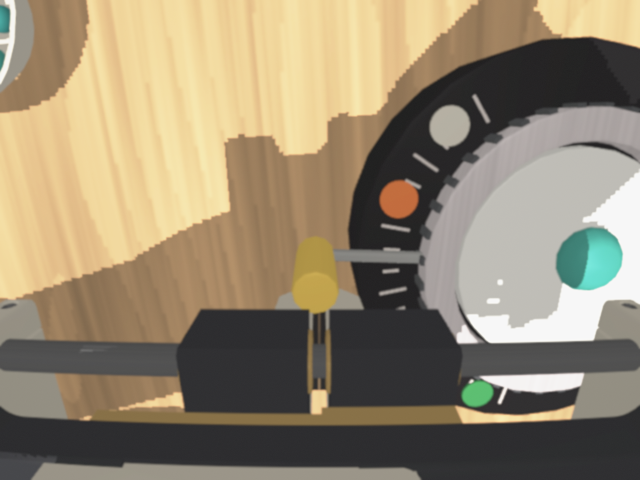

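The post is touching the fingertips at (315,290) and the lever lies along (345,255)–(415,258). Orange is at (399,199), so there is still some way to go.

```bash
cat >> h.py <<'E'
def lever(pts):
    for uv in pts:
        X=onz("wrist",uv,.06)[:2];print("lever",X.round(4),"r",np.hypot(*(X-C)).round(4),"ang",np.arctan2(*(C-X)[::-1]).round(4))
E
python3 - <<'E'
from h import *
lever([(380,256.5),(410,258)])
work([tp(t,.0185-.0015,.071) for t in np.linspace(-.125,-.335,7)])
E
```

```text
lever [0.5241 0.1625] r 0.0943 ang -0.1163
lever [0.5382 0.1609] r 0.08 ang -0.1162
[0, [0.6, -0.4, 0.0], [0.01, -0.0, 0.06]]
[0, [0.4, -0.0, 0.0], [0.0, -0.0, 0.04]]
[0, [0.4, -0.1, 0.0], [0.0, -0.0, 0.03]]
[0, [0.5, -0.0, 0.0], [-0.0, -0.0, 0.04]]
[0, [0.4, -0.1, 0.0], [-0.0, -0.0, 0.03]]
[0, [0.5, -0.0, 0.0], [-0.0, -0.0, 0.04]]
[0, [0.4, -0.1, 0.0], [-0.0, -0.0, 0.03]]
end [0.4938 0.1767 0.0712]
```

send_rows([
  [0,[0.6,-0.4,0],[0.01,0,0.06]],
  [0,[0.4,0,0],[0,0,0.04]],
  [0,[0.4,-0.1,0],[0,0,0.03]],
  [0,[0.5,0,0],[0,0,0.04]],
  [0,[0,0,0],[0,0,0]],
])

```text
clock: 4.2
position: [0.492, 0.1636, 0.0708]
ee_rot: [-2.461, -1.95, -0.002]
force: [0.1, -0.8, -0.5]
width: 0.004
gripper_force: 0.1
```

send_rows([
  [0,[0.4,-0.1,0],[0,0,0.03]],
  [0,[0.5,0,0],[0,0,0.04]],
  [0,[0,0,0],[0,0,0]],
  [0,[0,0,0],[0,0,0]],
])

```text
clock: 4.6
position: [0.4935, 0.1725, 0.0708]
ee_rot: [-2.526, -1.864, -0.003]
force: [0.5, -0.0, -0.3]
width: 0.004
gripper_force: 0.1
```

```bash
cat >> h.py <<'E'
def leverscan(name):
    """lever arm centre line: grey pixels between stage edge and ring (r .084-.100), by angle"""
    im=cv2.imread(f"pics/{name}.png");p=arm.camera_params("wrist");hsv=cv2.cvtColor(im,cv2.COLOR_BGR2HSV)
    m=cv2.inRange(hsv,np.array((0,0,75)),np.array((180,70,190)));out=[]
    for v,u in np.argwhere(m>0)[::1]:
        if not 300<u<480 or v>310:continue
        X=onz("wrist",(u,v),.06,p)[:2];r=np.hypot(*(X-C))
        if .086<r<.1:out.append((np.arctan2(*(C-X)[::-1]),u,v))
    out=np.array(out);h,e=np.histogram(out[:,0],bins=np.arange(-1.2,.5,.02));k=h.argmax()
    q=out[abs(out[:,0]-(e[k]+.01))<.05];print("lever ang",np.median(q[:,0]).round(4),q.mean(0).round(1),len(q),h[max(0,k-4):k+5])
E
python3 - <<'E'
from h import *
s=arm.observe();print(s["position"],s["ee_rot"],s["force"])
look("w3");leverscan("w3")
E
```

```text
[0.49345909 0.17248492 0.07079617] [-2.52645125 -1.86382387 -0.00261854] [ 0.48642244 -0.00596234 -0.30146462]
orange (996, np.float64(392.90361445783134), np.float64(235.1777108433735)) [0.5351 0.1886] r 0.0905 ang -0.4213
post (2953, np.float64(320.44056891296987), np.float64(276.8733491364714)) [0.5014 0.1983] r 0.1253 ang -0.3818
lever ang -0.8863 [ -0.9 430.1 151.1] 646 [  0   7  93 135 140 139 139 137 137]
```

View pics/w3.png

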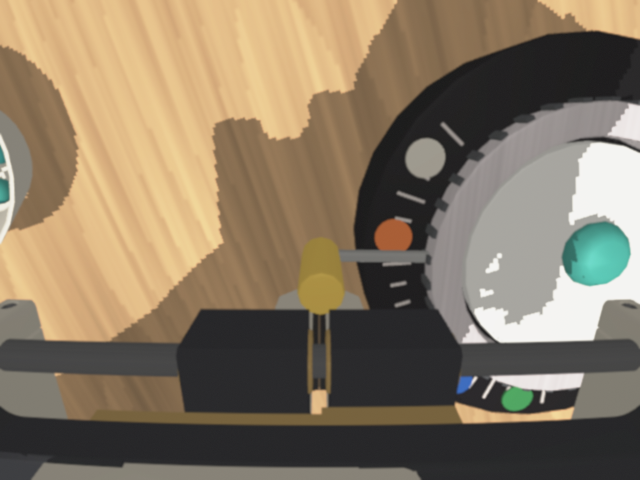

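The lever at (385,256) now covers the lower edge of the orange dot (about (393,237)), so a small trim is left.

Run:
```python
from h import *
lever([(360,255.5),(393,256),(415,256)])
for uv in[(393,237),(425,158)]:
    X=onz("wrist",uv,.0515)[:2];print(X.round(4),np.hypot(*(X-C)).round(4),np.arctan2(*(C-X)[::-1]).round(4))
```

```text
lever [0.5172 0.1865] r 0.1064 ang -0.3343
lever [0.5319 0.1817] r 0.0909 ang -0.3375
lever [0.5418 0.1787] r 0.0806 ang -0.3423
[0.5349 0.1877] 0.0903 -0.4112
[0.558 0.22 ] 0.0908 -0.8537
```

send_rows([
  [0,[0.3,0,0],[0,0,0.02]],
  [0,[0.3,-0.1,0],[0,0,0.03]],
  [0,[0.2,0,0],[0,0,0.02]],
  [0,[0,0,0],[0,0,0]],
  [0,[0,0,0],[0,0,0]],
])

```text
clock: 5.15
position: [0.4951, 0.1806, 0.0707]
ee_rot: [-2.592, -1.772, -0.002]
force: [-0.2, -1.5, -2.0]
width: 0.003
gripper_force: 0.6
```

Run:
```python
from h import *
look("w4")
im=cv2.imread("pics/w4.png");cv2.imwrite("pics/w4c.png",cv2.resize(im[120:320,290:490],None,fx=3,fy=3,interpolation=2))
```

```text
orange (610, np.float64(391.2655737704918), np.float64(241.0016393442623)) [0.5361 0.1911] r 0.0906 ang -0.4507
post (2946, np.float64(319.969450101833), np.float64(277.25865580448067)) [0.5047 0.2056] r 0.1253 ang -0.4456
```

View pics/w4c.png

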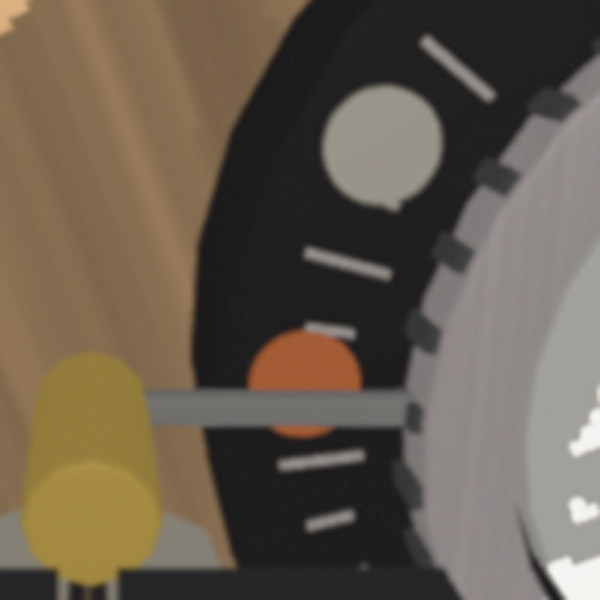

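The orange dot is visible on both sides of the lever. In the full frame its centre is about (391.7,247.8) and the lever top's centre about (391.7,257).

Run:
```python
from h import *
lever([(391.7,257)])
X=onz("wrist",(391.7,247.8),.0515)[:2];print(X.round(4),np.arctan2(*(C-X)[::-1]).round(4))
```

```text
lever [0.5333 0.1867] r 0.0914 ang -0.3943
[0.5352 0.1877] -0.4124
```

send_rows([
  [0,[0.2,0,0],[0,0,0.02]],
  [0,[0,0,0],[0,0,0]],
  [0,[0,0,0],[0,0,0]],
  [0,[-1.5,0,0],[0,0,0]],
  [0,[-1.5,0,0],[0,0,0]],
])

```text
clock: 5.7
position: [0.4838, 0.154, 0.0707]
ee_rot: [-2.609, -1.746, -0.002]
force: [0.5, 0.2, -0.7]
width: 0.006
gripper_force: 0.0
```

send_rows([
  [0,[0,0,-3],[0,0,0]],
  [0,[0,0,-4],[0,0,0]],
  [0,[0,0,-4],[0,0,0]],
  [0,[0,0,-1],[0,0,0]],
  [0,[0,0,0],[0,0,0]],
])

```text
clock: 6.2
position: [0.485, 0.1536, 0.1923]
ee_rot: [-2.612, -1.744, -0.007]
force: [0.8, -1.2, -0.8]
width: 0.004
gripper_force: 0.0
```

Run:
```python
from h import *
look("w5");s=arm.observe();print(s["position"],s["ee_rot"])
im=cv2.imread("pics/w5.png");cv2.imwrite("pics/w5c.png",cv2.resize(im[60:260,280:480],None,fx=3,fy=3,interpolation=2))
print("to button");y=2*np.arctan2(s["ee_rot"][1],s["ee_rot"][0])%np.pi
p0=s["position"];yw=Ro.from_rotvec(s["ee_rot"]).as_matrix();w0=np.arctan2(yw[1,0],yw[0,0]);g=np.array([.56,-.20,.19]);n=10
work([(*(p0+(g-p0)*i/n),w0) for i in range(1,n+1)])
```

```text
orange (175, np.float64(362.45142857142855), np.float64(153.42857142857142)) [0.5367 0.192 ] r 0.0906 ang -0.4629
orange (104, np.float64(362.34615384615387), np.float64(168.29807692307693)) [0.5326 0.1815] r 0.0902 ang -0.3376
post (686, np.float64(317.03498542274053), np.float64(165.6865889212828)) [0.5034 0.2021] r 0.125 ang -0.4157
[0.48413097 0.15329053 0.19068011] [-2.61151648 -1.74410068 -0.00308382]
to button
[0, [-3.0, 2.1, 0.0], [0.0, -0.0, -0.0]]
[0, [-2.9, 2.0, 0.0], [0.0, -0.0, -0.0]]
[0, [-3.0, 2.1, 0.0], [0.0, -0.0, -0.0]]
[0, [-3.0, 2.0, 0.0], [0.0, -0.0, -0.0]]
[0, [-3.0, 2.1, 0.0], [0.0, -0.0, -0.0]]
[0, [-2.9, 2.0, 0.0], [0.0, -0.0, -0.0]]
[0, [-3.0, 2.1, 0.0], [0.0, -0.0, -0.0]]
[0, [-3.0, 2.0, 0.0], [0.0, -0.0, -0.0]]
[0, [-3.0, 2.1, 0.0], [0.0, -0.0, -0.0]]
[0, [-2.9, 2.0, 0.0], [0.0, -0.0, -0.0]]
end [ 0.5597 -0.1996  0.19  ]
```

View pics/w5c.png

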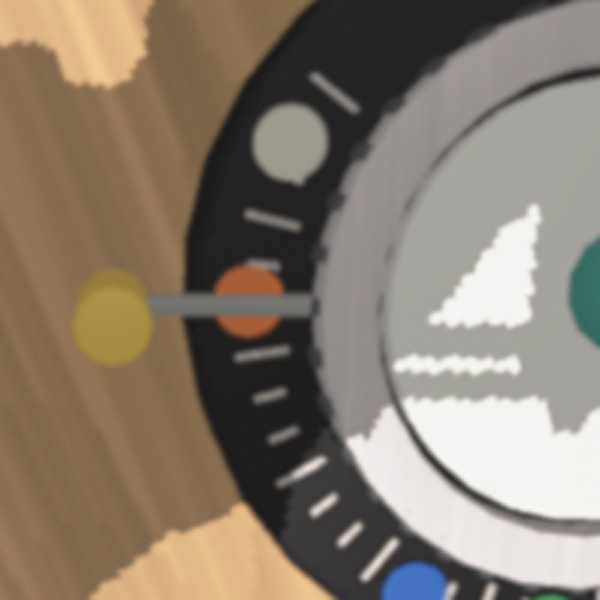

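The lever lies centred over the orange dot. Next, the button.

send_rows([
  [0,[-3,2.1,0],[0,0,0]],
  [0,[-3,2,0],[0,0,0]],
  [0,[-3,2.1,0],[0,0,0]],
  [0,[-3,2,0],[0,0,0]],
  [0,[-3,2.1,0],[0,0,0]],
])

```text
clock: 6.75
position: [0.5207, -0.0256, 0.1881]
ee_rot: [-2.609, -1.744, 0.003]
force: [0.2, 0.4, 0.1]
width: 0.005
gripper_force: 0.0
```

send_rows([
  [0,[-3,2,0],[0,0,0]],
  [0,[-3,2.1,0],[0,0,0]],
  [0,[-3,2,0],[0,0,0]],
  [0,[-3,2.1,0],[0,0,0]],
  [0,[-3,2,0],[0,0,0]],
])

```text
clock: 7.25
position: [0.5577, -0.2029, 0.1874]
ee_rot: [-2.608, -1.743, 0.002]
force: [0.5, -0.2, 0.3]
width: 0.004
gripper_force: 0.0
```

send_rows([
  [0,[0,0,0],[0,0,0]],
  [0,[0,0,0],[0,0,0]],
])

```text
clock: 7.45
position: [0.5575, -0.202, 0.1875]
ee_rot: [-2.609, -1.741, 0.002]
force: [-0.4, 1.0, 0.4]
width: 0.006
gripper_force: 0.0
```

Run:
```python
from h import *
s=arm.observe();print(s["position"],s["ee_rot"])
p=arm.camera_params("wrist");im=arm.get_image("wrist");cv2.imwrite("pics/w6.png",im[:,:,::-1])
for b in blobs(im,(0,150,60),(4,255,255),(0,0,640,480),100)+blobs(im,(175,150,60),(180,255,255),(0,0,640,480),100):
    for z in(.02,.03,.04):print(b[:3],b[3],onz("wrist",b[1:3],z,p))
    print("diam/depth", b[3][2]/p["camera_matrix"][0][0])
```

```text
[ 0.55754119 -0.20195299  0.18747994] [-2.60934738e+00 -1.74075458e+00  1.69168636e-03]
(1125, np.float64(318.4631111111111), np.float64(154.83022222222223)) [300 136  38  39] [ 0.57569758 -0.15390801  0.02      ]
(1125, np.float64(318.4631111111111), np.float64(154.83022222222223)) [300 136  38  39] [ 0.57611893 -0.15304147  0.03      ]
(1125, np.float64(318.4631111111111), np.float64(154.83022222222223)) [300 136  38  39] [ 0.57654027 -0.15217494  0.04      ]
diam/depth 0.09898918938812985
```

View pics/w6.png

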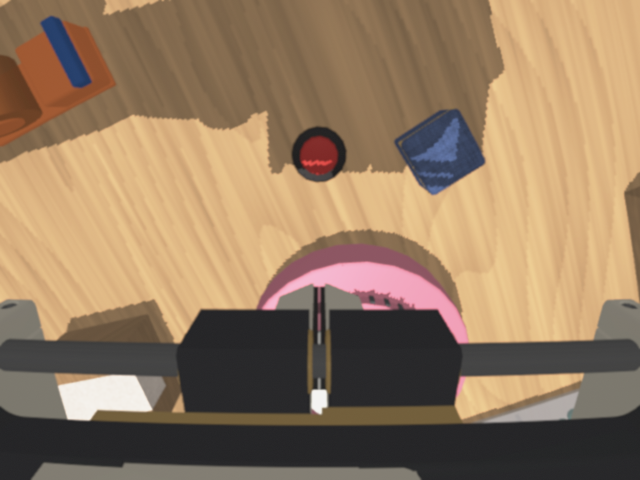

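The red button is at (318,155) in the picture, or about (0.576,-0.1535) with its top at z ≈ 0.02. The ring box at (440,150) is clear.

send_rows([
  [0,[2.6,-0.1,0],[0,0,0]],
  [0,[2.6,0,0],[0,0,0]],
  [0,[0,0,4],[0,0,0]],
  [0,[0,0,4],[0,0,0]],
  [0,[0,0,4],[0,0,0]],
])

```text
clock: 8.0
position: [0.5775, -0.1502, 0.0685]
ee_rot: [-2.607, -1.749, -0.003]
force: [0.3, -0.7, -0.1]
width: 0.003
gripper_force: 0.0
```

send_rows([
  [0,[0,0,2],[0,0,0]],
  [0,[0,0,1],[0,0,0]],
  [0,[0,0,0],[0,0,0]],
  [0,[0,0,0],[0,0,0]],
])

```text
clock: 8.4
position: [0.5786, -0.1518, 0.0409]
ee_rot: [-2.61, -1.747, -0.004]
force: [0.1, -0.9, 0.6]
width: 0.009
gripper_force: 0.0
```

send_rows([
  [0,[0,0,0.5],[0,0,0]],
  [0,[0,0,0.5],[0,0,0]],
  [0,[0,0,0.3],[0,0,0]],
  [0,[0,0,0],[0,0,0]],
])

```text
clock: 8.8
position: [0.5777, -0.1524, 0.0266]
ee_rot: [-2.61, -1.745, -0.001]
force: [-0.3, 0.2, 0.0]
width: 0.002
gripper_force: 0.0
```

send_rows([
  [0,[0,0,0.3],[0,0,0]],
  [0,[0,0,0],[0,0,0]],
])

```text
clock: 9.0
position: [0.5778, -0.1524, 0.0237]
ee_rot: [-2.61, -1.745, -0.002]
force: [-0.5, -0.2, 0.7]
width: 0.004
gripper_force: 0.0
```

send_rows([
  [0,[0,0,0.3],[0,0,0]],
  [0,[0,0,0],[0,0,0]],
])

```text
clock: 9.2
position: [0.5782, -0.1524, 0.0209]
ee_rot: [-2.61, -1.745, -0.002]
force: [0.7, -0.2, 1.1]
width: 0.002
gripper_force: 1.1
```

send_rows([
  [0,[0,0,0.3],[0,0,0]],
  [0,[0,0,0],[0,0,0]],
])

```text
clock: 9.4
position: [0.5782, -0.1524, 0.0179]
ee_rot: [-2.61, -1.745, -0.003]
force: [-0.3, -0.4, 4.1]
width: 0.005
gripper_force: 1.9
```

send_rows([
  [0,[0,0,0.2],[0,0,0]],
  [0,[0,0,0],[0,0,0]],
])

```text
clock: 9.6
position: [0.5783, -0.1524, 0.0164]
ee_rot: [-2.61, -1.745, -0.003]
force: [-0.3, -0.1, 5.9]
width: 0.005
gripper_force: 3.3
```

send_rows([
  [0,[0,0,0.1],[0,0,0]],
  [0,[0,0,0],[0,0,0]],
])

```text
clock: 9.8
position: [0.5783, -0.1524, 0.0161]
ee_rot: [-2.611, -1.746, -0.003]
force: [-4.3, 0.5, 16.0]
width: 0.003
gripper_force: 8.0
```

send_rows([
  [0,[0,0,0.1],[0,0,0]],
  [0,[0,0,0],[0,0,0]],
])

```text
clock: 10.0
position: [0.5784, -0.1525, 0.0159]
ee_rot: [-2.611, -1.746, -0.003]
force: [-6.0, 1.4, 25.2]
width: 0.005
gripper_force: 12.6
```

Bottomed out. I'll let go and lift clear.

send_rows([
  [0,[0,0,-1],[0,0,0]],
  [0,[0,0,-2],[0,0,0]],
  [0,[0,0,-4],[0,0,0]],
  [0,[0,0,-4],[0,0,0]],
  [0,[0,0,-4],[0,0,0]],
])

```text
clock: 10.5
position: [0.5774, -0.1525, 0.165]
ee_rot: [-2.609, -1.745, -0.001]
force: [0.3, -0.4, -0.1]
width: 0.005
gripper_force: 0.0
```

send_rows([
  [0,[0,0,0],[0,0,0]],
  [0,[0,0,0],[0,0,0]],
  [0,[0,0,0],[0,0,0]],
])

```text
clock: 10.8
position: [0.577, -0.1527, 0.1626]
ee_rot: [-2.609, -1.744, 0.001]
force: [0.0, -0.1, -1.1]
width: 0.007
gripper_force: 0.0
```

Run:
```python
from cell import arm
print(arm.observe()["position"],arm.observe()["force"]);print(arm.sign_off())
```

```text
[ 0.57696859 -0.15266335  0.1625701 ] [ 0.01332368 -0.14762049 -1.05672227]
the job is handed in; nothing more can be done
None
```

I pushed the lever round until it lay centred over the orange dot, pressed the shutter button right down, let it up and handed the job in at about 10.8 s; the sign-off gave no verdict.

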